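# Lock up the counter display case

### The job

The little glass display case is being locked up, but a flat mint tin sticks out through its open doorway. With the fingertips, push the tin all the way in so that it clears the door, slide the glass door fully shut, and then press its lock knob fully in so that the case is locked. Push things only: do not pick the tin up, and do not disturb the other goods.

Things in the scene. Friction and masses are not known exactly. Their poses are not given: they have to be found in the camera images.
- case: Fixed glass case, 155 deep (x) x 270 wide (y) x 164 mm high, wooden plinth, aluminium frame. Origin: centre of the underside; local +x to its closed back, -x to the shopkeeper and the doors (front face at x = -77.5), y to the left, z up. The plinth's top (deck) is flat, flush with the sill, at z = 24. Inner faces: sides y = +-130, back x = +72. A fixed glass rear door fills the right half.
- doorway (a point): Point on the deck at the doorway, 77 mm left of the case's middle, on the inner face of the sliding door's track: things must lie wholly beyond it (case +x) to clear the door. The track starts 4 mm and the frame's front face 6 mm nearer the shopkeeper. The doorway is free from z = 24 to 150 mm, and in y from the open door's left edge to the left jamb (case y = +125).
- door (a joint): Sliding glass door, travel in m along case -y: 0 = shut (covers case y -12 to +125), 0.110 = fully open to the right, in front of the rear door. Stays where left; about 1.5 N moves it. Its right edge is an aluminium stile 24 mm wide, flush with the frame's front, with an upright finger lip along its right edge, 4 mm thick (y), standing 10 mm forward, z = 38 to 142.
- door_lip (a point): Point on the right-hand face of the door's finger lip (push it toward case +y to shut the door), 110 mm above the table; travels with the door. The lip's front edge is 5 mm further out (case -x), the stile's front 5 mm further in.
- lock (a joint): Push-in lock on the door's stile, travel in m along case +x: 0 = out (unlocked, a red band shows), 0.008 = fully in (locked). About 4 N moves it and it stays in. Its pin enters a slot in the rear door, so it goes in only while the door is shut to within about 2 mm.
- lock_face (a point): Centre of the front face of the lock's brass knob (16 mm diameter, 118 mm above the table, facing case -x); moves with door and lock. Out, it stands 22 mm forward of the frame's front and 14 mm of the steel barrel (22 mm diameter) round it; in, 14 and 6 mm. The lip beside it (14 mm to the right) ends 12 mm behind the knob's face when out, 4 mm when in.
- mint_tin: Flat closed mint tin, blue and white, 65 x 102 x 20 mm, about 90 g, lying flat on the deck with its long axis (its local y) roughly along the case's x and its near end sticking out of the doorway by 3 to 4 cm. Origin: centre of its underside.
- pop_tin: Pink card tin of pops, 70 mm in diameter, 102 mm high, standing in the case behind the rear door; to be left alone. Origin: centre of its underside.
- green_jar: Sprinkle jar with a green lid, 46 mm in diameter, 96 mm high, standing in the case; to be left alone. Origin: centre of its underside.
- red_jar: Sprinkle jar with a red lid, 46 mm in diameter, 96 mm high, standing in the case; to be left alone. Origin: centre of its underside.
- price_stamp: Wooden price stamp with a turned knob, 33 x 58 x 76 mm, standing on the table to the left of the case; to be left alone. Origin: centre of its underside.
- brown_bar: Brown wrapped chocolate bar, 58 x 149 x 13 mm, lying on the table in front of the case's right half; to be left alone. Origin: centre of its underside.

How it is judged:
On the way, in this order (a step that is already met when the one before it is completed fails the run):
1. the mint tin is wholly inside, clear of the door's track (x of mint_tin in the frame of case above -0.0205 m), for 0.2 s.
2. the door is shut (value of joint door below 0.003 m), for 0.2 s.
3. the lock knob is pressed in (value of joint lock above 0.0065 m), for 0.2 s.
At the end, for the whole second after the job is handed in: The tin lies flat and still on the deck wholly behind the door (its centre more than -20.5 mm along the case's x), the door is within 3 mm of shut, and the lock knob is in by more than 6.5 of its 8 mm and stays in (x of mint_tin in the frame of case between -0.0205 and 0.03 m and z of mint_tin in the frame of case between 0.02 and 0.029 m and angle between mint_tin's own z axis and vertical below 0.1 rad and linear speed of mint_tin below 0.02 m/s and value of joint door below 0.003 m and value of joint lock above 0.0065 m); the robot touches nothing.
It fails at once if the mint tin is lifted or tipped instead of being pushed (height (world z) of mint_tin above 0.04 m or height (world z) of mint_tin below 0.015 m or angle between mint_tin's own z axis and vertical above 0.3 rad).
It fails at once if other goods in the case are shifted by more than 20 mm or tipped (distance of any of pop_tin, green_jar, red_jar from where it was at the start of the episode above 0.02 m or angle between any of pop_tin, green_jar, red_jar's own z axis and vertical above 0.3 rad).
It fails at once if the stamp or the chocolate bar on the table is shifted by more than 20 mm or tipped (distance of any of price_stamp, brown_bar from where it was at the start of the episode above 0.02 m or angle between price_stamp's own z axis and vertical above 0.3 rad).
It also fails if it takes over 51 s, if anything falls off the work surface, if the arm or the gripper's body presses on something with over 40 N, if the wrist force passes 120 N, or if a joint passes its speed limit or range.

### The arm

A 6-joint arm with a two-finger parallel gripper is mounted at the origin on a cart in front of the work surface, level with it; the furniture and walls round the work are solid. World frame = base frame: x ahead of the robot, y to its left, z up, the work surface at z = 0. Lengths are in m, angles in rad, forces in N, time in s.
With the tool pointing down it reaches from about 0.225 to 0.875 m from the base axis. Payload 3.4 kg.
Tool frame: the origin (TCP) lies at the very end of the fingers, on their centre line; the grasp point (between the pads) lies behind it (manip.grasp_offset is the z of the grasp point in the tool frame, in m); z points along the fingers, y is the line along which they close (so a half turn about z gives the same grasp; the last joint's range is limited). The gripper opens to 85 mm and grips with 20 to 120 N. Pads are 22 mm wide; open, the fingers measure 114 mm over their backs; the gripper's body (76 mm by 85 mm) begins 54 mm behind the grasp point. The pads swing forward as they close: fully open they stand 13 mm farther back than shut.
Start: joints at [-1.456, 0.276, 1.505, -0, 1.361, -0.121], TCP at [0.134, -0.559, 0.231] pointing down, gripper open.
Joint ranges: [-2.89, 2.89], [-0.75, 2.08], [0.22, 2.7], [-1.18, 4.32], [0.11, 2.71], [-2.7, 2.7]. Speed limits (rad/s): [2.57, 2.57, 3.14, 3.14, 3.14, 3.14].

### API

Orientations are given as a unit quaternion [w, x, y, z].
In Python, from rig import manip gives the robot as it stands.
- The arm moves only by the shell command python3 -m pendant 'ROWS' [FORCE]. ROWS is JSON, a list of rows, each an object of numbers: "dx", "dy", "dz": the shift along the tool's x, y, z in m; "rx", "ry", "rz": the turn, a rotation vector about the tool's x, y, z in degrees; "hand": the finger opening in m, from 0 to 0.0854. In form: [{"dx": .., "dy": .., "dz": .., "rx": .., "ry": .., "rz": .., "hand": ..}, ...]. A call has 1 to 12 rows; each row shifts and turns the commanded pose from where the row before left it, along the tool's axes as they then stand; what a row does not reach is not made up. A row lasts 1/12 s, in which the tool goes at most 41.7 mm and 7.16 degrees, less where a joint would pass 70% of its speed; a pose out of reach is approached as far as the arm can. A call is refused whole if a number of a shift passes 0.0417 or a number of a turn 7.16, either way. A call with a gripper value outside its range is refused whole. The fingers move at their own pace and stop on an object; FORCE is the grip in N (left out, the last holds). Time passes only in rows, so rows that do not move let the fingers close. It gives the time, the measured TCP pose, the force, the opening and the grip force at its end, in the units of the state.
- manip.get_state(): the state, without advancing time (a new reading comes with each control period).
- manip.get_image(name): name is "scene" or "top" or "wrist"; returns a dict with "frame" (420x560x3 uint8, red, green, blue), "fx", "fy", "cx", "cy" (pixels), "distortion" ([k1, k2, p1, p2, k3] as OpenCV has them; the pictures are not rectified), "position" and "attitude" of the camera in the world; the wrist camera has in their place "mount" (4x4, takes a point from camera to tool coordinates, whose origin is the TCP and whose axes are the flange's). Camera axes: x right, y up, looking along -z (the intrinsics and any distortion apply to the point x, -y, -z); pixel columns grow to the right and rows downward; lengths in m; the calibration is good to about 2 mm. A picture is of the moment at which its call begins: read the wrist's pose just before it. There is no depth.
- manip.sign_off(): hands the job in; it is judged then, once.
The state is a dict: "clock": time; "qpos": joint angles; "qd": joint speeds; "effort": joint torques, N m; "position": TCP position; "ee_rot": TCP orientation; "contact_force": force on the tool from outside, world axes, zero at the start; "moment": the same for the moment, N m; "width": finger opening in m; "gripper_force": force on a finger pad.
Only numpy, scipy, OpenCV 4.12 (cv2) and the standard library are available. Lean on these libraries where they do the work, as an engineer would, in place of code of your own. Each camera call takes 0.05 s, during which the arm holds its last target. There are 200 camera calls.

## Working session

There is one attempt and no reset: what is moved stays moved. The work goes in short steps, Python scripts to look and compute and a shell command to move; the robot and the scene stay as the last step left them, time stands still between calls to the robot, and variables do not carry over. Pictures are saved under pics/ and viewed, at most 12 in all, crops included, and the job is handed in when it is done.

```bash
mkdir -p pics; ls; python3 - <<'E'
from rig import manip
import cv2
s=manip.get_state(); print(s, manip.grasp_offset)
for n in("scene","top"):
    d=manip.get_image(n); cv2.imwrite(f"pics/{n}0.png",d["frame"][:,:,::-1]); print({k:v for k,v in d.items() if k!="frame"})
E
```

```text
pics
{'clock': 0.0, 'qpos': array([-1.45602704e+00,  2.76621888e-01,  1.50615494e+00,  3.96094913e-05,
        1.36070509e+00, -1.21007501e-01]), 'qd': array([-0.00026999, -0.00160241,  0.00192678,  0.00163998, -0.00013924,
        0.0012913 ]), 'effort': array([ 9.79814536e-05, -4.16774976e+01, -2.45805645e+01,  7.70283668e-05,
        1.12614143e-02, -1.55786330e-05]), 'position': array([ 0.13426145, -0.55855269,  0.2304157 ]), 'ee_rot': array([-9.44563260e-04,  9.93059252e-01,  1.17611349e-01,  2.23116639e-05]), 'contact_force': array([-0.601283  ,  0.16755007,  0.1453793 ]), 'moment': array([ 0.00595475, -0.03487096,  0.02191816]), 'gripper_force': 0.0, 'width': 0.08533515032797634} -0.0187
{'fx': 433.4306089738235, 'fy': 433.4306089738235, 'cx': 281.1614684600333, 'cy': 202.1455955523264, 'distortion': array([-0.13620034,  0.        ,  0.        ,  0.        ,  0.        ]), 'position': array([-0.20927876, -0.1429172 ,  0.55911873]), 'attitude': array([-0.59114764, -0.3161326 ,  0.35697824,  0.65051608])}
{'fx': 455.0324177534607, 'fy': 455.0324177534607, 'cx': 276.83568517212564, 'cy': 209.72372536258354, 'distortion': array([-0.15542413,  0.        ,  0.        ,  0.        ,  0.        ]), 'position': array([-0.00308584, -0.07646796,  0.76037355]), 'attitude': array([-0.58809185, -0.20829517,  0.25218692,  0.73970458])}
```

View pics/scene0.png

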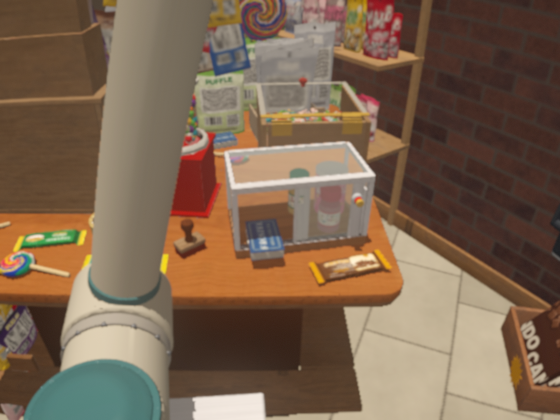

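View pics/top0.png

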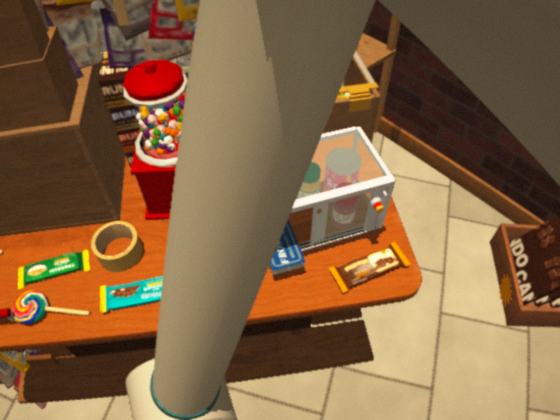

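Scene: case frame spans about (225,145)-(372,250), tin at (265,240), lock at (358,200), bar (350,266), stamp (188,238). Top: case is partly hidden by the arm. I'll zoom in.

```bash
cat > h.py <<'E'
import numpy as np, cv2
from scipy.spatial.transform import Rotation as R
from rig import manip
def Rq(q): return R.from_quat([q[1],q[2],q[3],q[0]]).as_matrix()
class Cam:
    def __init__(s,n):
        st=manip.get_state(); d=manip.get_image(n); s.im=d["frame"][:,:,::-1].copy()
        s.K=np.array([[d["fx"],0,d["cx"]],[0,d["fy"],d["cy"]],[0,0,1]]); s.D=np.array(d["distortion"])
        if n=="wrist":
            M=np.array(d["mount"]); Rt=Rq(st["ee_rot"]); s.R=Rt@M[:3,:3]; s.p=Rt@M[:3,3]+st["position"]
        else: s.R=Rq(d["attitude"]); s.p=np.array(d["position"])
    def ray(s,uv):
        u=cv2.undistortPoints(np.array(uv,float).reshape(-1,1,2),s.K,s.D).reshape(-1,2)
        v=np.c_[u[:,0],-u[:,1],-np.ones(len(u))]@s.R.T
        return v/np.linalg.norm(v,axis=1,keepdims=True)
    def plane(s,uv,z):
        v=s.ray(uv); return s.p+v*((z-s.p[2])/v[:,2])[:,None]
    def proj(s,P):
        c=(np.atleast_2d(P)-s.p)@s.R; c=c*[1,-1,-1]
        return cv2.projectPoints(c,np.zeros(3),np.zeros(3),s.K,s.D)[0].reshape(-1,2)
def tri(c1,u1,c2,u2):
    a=c1.ray(u1);b=c2.ray(u2);o=[]
    for x,y in zip(a,b):
        t=np.linalg.lstsq(np.c_[x,-y],c2.p-c1.p,rcond=None)[0]; P,Q=c1.p+t[0]*x,c2.p+t[1]*y
        o.append(np.r_[(P+Q)/2,np.linalg.norm(P-Q)])
    return np.array(o)
def crop(im,x,y,w,h,k,f):
    cv2.imwrite(f,cv2.resize(im[y:y+h,x:x+w],None,fx=k,fy=k,interpolation=cv2.INTER_CUBIC))
E
python3 - <<'E'
from h import *
c=Cam("scene"); print(c.R@[0,0,-1]); crop(c.im,215,135,190,145,4,"pics/s1.png")
c=Cam("top"); crop(c.im,255,120,160,180,3.3,"pics/t1.png")
E
```

```text
[ 0.83335238 -0.09067809 -0.54525343]
```

View pics/s1.png

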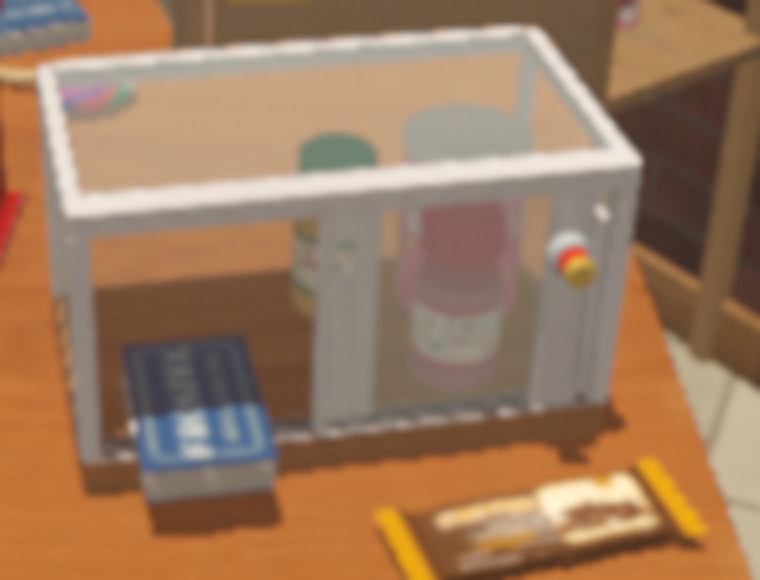

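View pics/t1.png

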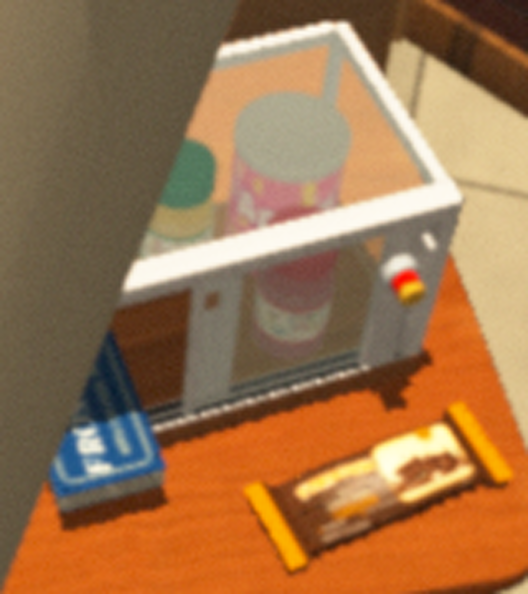

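Scene crop: case top corners FL(69,215) FR(640,161) BR(540,27) BL(40,65); tin top corners near (140,467),(275,460), far (122,343),(243,335); brass knob (578,268). Top crop: FR (462,198), BR (350,22), tin near (163,475),(58,505), knob (411,290).

```bash
cat > m.py <<'E'
from h import *
np.set_printoptions(precision=4,suppress=True)
s=Cam("scene");t=Cam("top")
S=lambda a:(np.array(a,float)+.5)/4-.5+[215,135]
T=lambda a:(np.array(a,float)+.5)/3.3-.5+[255,120]
def yel(im,x0,y0,x1,y1):
    h=cv2.cvtColor(im,cv2.COLOR_BGR2HSV);m=cv2.inRange(h,(18,130,90),(35,255,255));k=np.zeros_like(m);k[y0:y1,x0:x1]=m[y0:y1,x0:x1]
    q=cv2.moments(k,True);return [q['m10']/q['m00'],q['m01']/q['m00']],q['m00']
ys=yel(s.im,345,185,372,215);yt=yel(t.im,365,195,390,215);print(ys,yt)
print("knob",tri(s,[ys[0]],t,[yt[0]]))
cs=s.plane(S([(69,215),(640,161),(540,27),(40,65)]),.164);print(cs,np.linalg.norm(np.diff(cs,axis=0),axis=1))
print("top case",t.plane(T([(462,198),(350,22),(125,287)]),.164))
print("tri FR,BR",tri(s,S([(640,161),(540,27)]),t,T([(462,198),(350,22)])))
print("tin",s.plane(S([(140,467),(275,460),(243,335),(122,343)]),.044))
print("tin tri",tri(s,S([(140,467),(275,460)]),t,T([(58,500),(163,472)])))
rect=cv2.minAreaRect(cs[:,:2].astype(np.float32));print(rect)
E
python3 m.py
```

```text
([359.5, 202.5], 32.0) ([379.4871794871795, 208.5897435897436], 39.0)
knob [[ 0.4509 -0.3625  0.1182  0.0005]]
[[ 0.4461 -0.1268  0.164 ]
 [ 0.473  -0.3927  0.164 ]
 [ 0.6212 -0.3801  0.164 ]
 [ 0.596  -0.1127  0.164 ]] [0.2672 0.1487 0.2686]
top case [[ 0.4738 -0.392   0.164 ]
 [ 0.6212 -0.3804  0.164 ]
 [ 0.4562 -0.2007  0.164 ]]
tri FR,BR [[ 0.4748 -0.393   0.1629  0.0007]
 [ 0.6211 -0.3802  0.1641  0.0003]]
tin [[ 0.4162 -0.1532  0.044 ]
 [ 0.4158 -0.2162  0.044 ]
 [ 0.518  -0.2105  0.044 ]
 [ 0.5162 -0.1482  0.044 ]]
tin tri [[ 0.4076 -0.153   0.051   0.0002]
 [ 0.4165 -0.2155  0.0432  0.0017]]
((0.5336613059043884, -0.25346118211746216), (0.1505337953567505, 0.2686430811882019), 5.394766807556152)
```

Points agree with given sizes (case yaw ≈5.5°, centre ≈(0.534,-0.253), knob z 0.118, tin sticking out 33 mm, tin centre ≈ case (-0.060, 0.077)). Moving to the staging point in front of the tin.

```bash
python3 -m pendant '[{"rz":4,"hand":0.03},{"rz":4},{"dx":0.024,"dy":-0.031},{"dx":0.024,"dy":-0.031},{"dx":0.024,"dy":-0.031},{"dx":0.024,"dy":-0.031},{"dx":0.024,"dy":-0.031},{"dx":0.024,"dy":-0.031},{"dx":0.024,"dy":-0.031},{"dx":0.024,"dy":-0.031},{"dx":0.024,"dy":-0.031},{"dx":0.024,"dy":-0.031}]' 30
python3 -m pendant '[{"dx":0.013,"dy":-0.017},{"dx":0.013,"dy":-0.017},{"ry":7},{"ry":7},{"ry":7},{"ry":7},{"ry":7},{"ry":7},{"ry":3},{}]'
cat > st.py <<'E'
from h import *
np.set_printoptions(precision=4,suppress=True)
C=np.array([.534,-.2531]);a=np.radians(5.5)
A=np.array([[np.cos(a),np.sin(a)],[-np.sin(a),np.cos(a)]])
if __name__=="__main__":
    s=manip.get_state();Rt=Rq(s["ee_rot"]);B=np.eye(3);B[:2,:2]=A
    print("t",s["clock"],"case xyz",np.r_[A@(s["position"][:2]-C),s["position"][2]],"F",s["contact_force"],"w",s["width"],"q",s["qpos"]);print("tool axes cols in case\n",B@Rt)
E
python3 st.py; python3 - <<'E'
from h import *
w=Cam("wrist"); cv2.imwrite("pics/w1.png",w.im)
E
```

```text
t 0.3 case xyz [-0.4272 -0.2661  0.231 ] F [ 0.1574  0.4937 -0.0877] w 0.08561832762167385 q [-1.456   0.2761  1.5053  0.      1.3607 -0.121 ]
tool axes cols in case
 [[ 0.9902  0.1393  0.    ]
 [ 0.1393 -0.9902  0.0006]
 [ 0.0001 -0.0005 -1.    ]]invalid input
invalid input
```

View pics/w1.png

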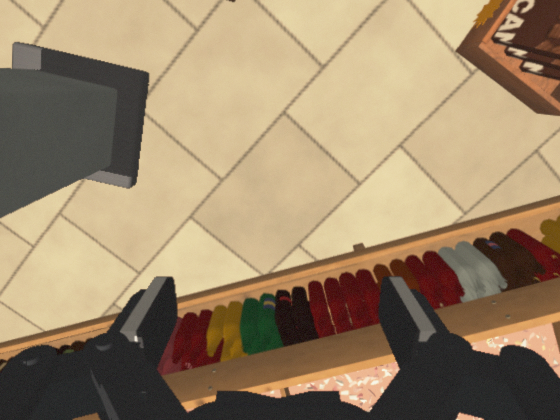

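The picture shows only floor and open fingers (tips at (160,285), (400,285)): the rows were refused. I'll test whether every key is required.

```bash
python3 -m pendant '[{"dx":0,"dy":0,"dz":0,"rx":0,"ry":0,"rz":4,"hand":0.03},{"dx":0,"dy":0,"dz":0,"rx":0,"ry":0,"rz":4,"hand":0.03},{"dx":0.024,"dy":-0.031,"dz":0,"rx":0,"ry":0,"rz":0,"hand":0.03},{"dx":0.024,"dy":-0.031,"dz":0,"rx":0,"ry":0,"rz":0,"hand":0.03},{"dx":0.024,"dy":-0.031,"dz":0,"rx":0,"ry":0,"rz":0,"hand":0.03},{"dx":0.024,"dy":-0.031,"dz":0,"rx":0,"ry":0,"rz":0,"hand":0.03},{"dx":0.024,"dy":-0.031,"dz":0,"rx":0,"ry":0,"rz":0,"hand":0.03},{"dx":0.024,"dy":-0.031,"dz":0,"rx":0,"ry":0,"rz":0,"hand":0.03},{"dx":0.024,"dy":-0.031,"dz":0,"rx":0,"ry":0,"rz":0,"hand":0.03},{"dx":0.024,"dy":-0.031,"dz":0,"rx":0,"ry":0,"rz":0,"hand":0.03},{"dx":0.024,"dy":-0.031,"dz":0,"rx":0,"ry":0,"rz":0,"hand":0.03},{"dx":0.024,"dy":-0.031,"dz":0,"rx":0,"ry":0,"rz":0,"hand":0.03}]' 30; python3 st.py
```

```text
clock: 1.35
position: [0.344, -0.2258, 0.2316]
ee_rot: [0.0, 0.999, 0.048, 0.0]
contact_force: [1.0, -0.6, -0.5]
width: 0.0303
gripper_force: 0.0
t 1.35 case xyz [-0.1865  0.0454  0.2316] F [ 0.9919 -0.5517 -0.5487] w 0.030340824553139006 q [-0.7503  0.0244  1.8156 -0.      1.3006  0.7249]
tool axes cols in case
 [[ 1.     -0.0004  0.0007]
 [-0.0004 -1.     -0.0008]
 [ 0.0007  0.0008 -1.    ]]
```

```bash
python3 -m pendant '[{"dx":0,"dy":-0.016,"dz":0,"rx":0,"ry":0,"rz":0,"hand":0.03},{"dx":0,"dy":-0.016,"dz":0,"rx":0,"ry":0,"rz":0,"hand":0.03},{"dx":0,"dy":0,"dz":0,"rx":0,"ry":5,"rz":0,"hand":0.03},{"dx":0,"dy":0,"dz":0,"rx":0,"ry":5,"rz":0,"hand":0.03},{"dx":0,"dy":0,"dz":0,"rx":0,"ry":5,"rz":0,"hand":0.03},{"dx":0,"dy":0,"dz":0,"rx":0,"ry":5,"rz":0,"hand":0.03},{"dx":0,"dy":0,"dz":0,"rx":0,"ry":5,"rz":0,"hand":0.03},{"dx":0,"dy":0,"dz":0,"rx":0,"ry":5,"rz":0,"hand":0.03},{"dx":0,"dy":0,"dz":0,"rx":0,"ry":5,"rz":0,"hand":0.03},{"dx":0,"dy":0,"dz":0,"rx":0,"ry":5,"rz":0,"hand":0.03},{"dx":0,"dy":0,"dz":0,"rx":0,"ry":5,"rz":0,"hand":0.03},{"dx":0,"dy":0,"dz":0,"rx":0,"ry":0,"rz":0,"hand":0.03}]'; python3 st.py;python3 - <<'E'
from h import *
w=Cam("wrist"); s=Cam("scene");cv2.imwrite("pics/w2.png",np.hstack([cv2.resize(x,(400,300)) for x in (w.im,s.im)]))
cv2.imwrite("pics/w2f.png",w.im)
E
```

```text
clock: 2.35
position: [0.3383, -0.1964, 0.2295]
ee_rot: [-0.019, 0.923, 0.04, 0.382]
contact_force: [-0.5, 0.6, -0.7]
width: 0.0299
gripper_force: 0.0
t 2.35 case xyz [-0.1894  0.0752  0.2295] F [-0.5365  0.5531 -0.7401] w 0.029857412299785988 q [-1.5162 -0.1657  2.284   0.8529  1.2185 -0.4234]
tool axes cols in case
 [[ 0.7067 -0.0081  0.7075]
 [-0.0089 -1.     -0.0026]
 [ 0.7075 -0.0045 -0.7067]]
```

View pics/w2f.png

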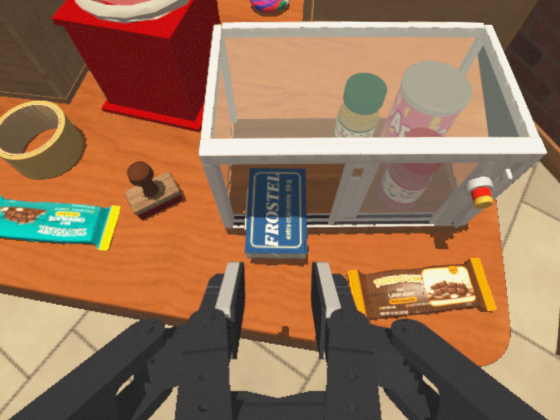

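Wrist view: tin top corners near (247,250),(308,249), far (254,170),(306,169); case top FL(201,157), FR(538,157), BR(487,24), BL(209,24); knob ≈(484,200); green lid centre (365,93). Everything upright.

```bash
cat > m2.py <<'E'
from st import *
w=Cam("wrist");f=lambda P:np.c_[(P[:,:2]-C)@A.T,P[:,2]]
cs=w.plane([(201,157),(538,157),(487,24),(209,24)],.164);print("case",cs,"\n",f(cs),np.linalg.norm(np.diff(cs,axis=0),axis=1),cv2.minAreaRect(cs[:,:2].astype(np.float32)))
print("tin",f(w.plane([(247,250),(308,249),(306,169),(254,170)],.044)))
print("sill front",f(w.plane([(232,222),(455,226)],.024)))
print("green lid",f(w.plane([(365,93)],.12)))
h=cv2.cvtColor(w.im,cv2.COLOR_BGR2HSV);m=cv2.inRange(h,(18,130,90),(35,255,255));m[:, :460]=0;m[:, 510:]=0;m[:180]=0;m[230:]=0
q=cv2.moments(m,True);k=[[q['m10']/q['m00'],q['m01']/q['m00']]];print(k,q['m00'])
s=Cam("scene");print("knob",f(tri(w,k,s,[[359.5,202.5]])))
E
python3 m2.py
```

```text
case [[ 0.4473 -0.1284  0.164 ]
 [ 0.472  -0.3878  0.164 ]
 [ 0.6269 -0.3753  0.164 ]
 [ 0.5991 -0.1068  0.164 ]] 
 [[-0.0744  0.1325  0.164 ]
 [-0.0747 -0.1281  0.164 ]
 [ 0.0807 -0.1305  0.164 ]
 [ 0.0789  0.1394  0.164 ]] [0.2606 0.1554 0.2699] ((0.5357266664505005, -0.24900010228157043), (0.155381977558136, 0.26992493867874146), 5.899565696716309)
tin [[-0.107   0.1057  0.044 ]
 [-0.1062  0.0433  0.044 ]
 [-0.01    0.0416  0.044 ]
 [-0.0111  0.101   0.044 ]]
sill front [[-0.0669  0.1254  0.024 ]
 [-0.073  -0.1252  0.024 ]]
green lid [[ 0.0322 -0.0143  0.12  ]]
[[482.0, 204.5]] 176.0
knob [[-0.0931 -0.1016  0.1184]]
```

```bash
python3 -m pendant '[{"dx":-0.023,"dy":0,"dz":0.023,"rx":0,"ry":0,"rz":0,"hand":0.03},{"dx":-0.023,"dy":0,"dz":0.023,"rx":0,"ry":0,"rz":0,"hand":0.03},{"dx":-0.023,"dy":0,"dz":0.023,"rx":0,"ry":0,"rz":0,"hand":0.03},{"dx":-0.023,"dy":0,"dz":0.023,"rx":0,"ry":0,"rz":0,"hand":0.03},{"dx":-0.023,"dy":0,"dz":0.023,"rx":0,"ry":0,"rz":0,"hand":0.03},{"dx":-0.023,"dy":0,"dz":0.023,"rx":0,"ry":0,"rz":0,"hand":0.03},{"dx":0,"dy":0,"dz":0,"rx":0,"ry":0,"rz":0,"hand":0.03},{"dx":0,"dy":0,"dz":0,"rx":0,"ry":0,"rz":0,"hand":0.03}]'; python3 st.py
```

```text
clock: 3.22
position: [0.3429, -0.1959, 0.0496]
ee_rot: [-0.021, 0.922, 0.045, 0.385]
contact_force: [0.6, -0.0, 1.2]
width: 0.03
gripper_force: 0.0
t 3.2167 case xyz [-0.1847  0.0753  0.0496] F [ 0.5586 -0.0308  1.2088] w 0.029981759316752545 q [-1.5013  0.3383  2.6164  1.3575  0.8143 -1.3071]
tool axes cols in case
 [[ 0.703   0.0029  0.7112]
 [-0.0008 -1.      0.0049]
 [ 0.7112 -0.004  -0.703 ]]
```

```bash
python3 -m pendant '[{"dx":0.0035,"dy":0,"dz":0.0106,"rx":0,"ry":0,"rz":0,"hand":0.03},{"dx":0.0035,"dy":0,"dz":0.0106,"rx":0,"ry":0,"rz":0,"hand":0.03},{"dx":0.0035,"dy":0,"dz":0.0106,"rx":0,"ry":0,"rz":0,"hand":0.03},{"dx":0,"dy":0,"dz":0,"rx":0,"ry":0,"rz":0,"hand":0.03}]'; python3 st.py
```

```text
clock: 3.55
position: [0.3737, -0.1942, 0.0373]
ee_rot: [-0.016, 0.921, 0.047, 0.386]
contact_force: [0.2, 0.2, 0.3]
width: 0.0299
gripper_force: 0.0
t 3.55 case xyz [-0.1539  0.074   0.0373] F [0.1727 0.2166 0.3036] w 0.029877474761818706 q [-1.3706  0.3932  2.6167  1.548   0.7875 -1.396 ]
tool axes cols in case
 [[ 0.7016  0.0038  0.7125]
 [ 0.008  -1.     -0.0025]
 [ 0.7125  0.0074 -0.7016]]
```

```bash
python3 -m pendant '[{"dx":0.006,"dy":0,"dz":0.008,"rx":0,"ry":0,"rz":0,"hand":0.03},{"dx":0.006,"dy":0,"dz":0.008,"rx":0,"ry":0,"rz":0,"hand":0.03},{"dx":0.006,"dy":0,"dz":0.008,"rx":0,"ry":0,"rz":0,"hand":0.03},{"dx":0,"dy":0,"dz":0,"rx":0,"ry":0,"rz":0,"hand":0.03},{"dx":0.007,"dy":0,"dz":0.0071,"rx":0,"ry":0,"rz":0,"hand":0.03},{"dx":0.007,"dy":0,"dz":0.0071,"rx":0,"ry":0,"rz":0,"hand":0.03},{"dx":0,"dy":0,"dz":0,"rx":0,"ry":0,"rz":0,"hand":0.03}]'; python3 st.py;python3 - <<'E'
from h import *
w=Cam("wrist"); cv2.imwrite("pics/w3.png",w.im)
E
```

```text
clock: 4.13
position: [0.4224, -0.1895, 0.0332]
ee_rot: [-0.016, 0.921, 0.047, 0.386]
contact_force: [-0.3, -0.2, -0.6]
width: 0.0302
gripper_force: 0.0
t 4.1333 case xyz [-0.105   0.074   0.0332] F [-0.2573 -0.1607 -0.5582] w 0.03015399581022825 q [-1.1776  0.4105  2.5685  1.7098  0.7578 -1.353 ]
tool axes cols in case
 [[ 0.7014  0.0023  0.7128]
 [ 0.0062 -1.     -0.0028]
 [ 0.7127  0.0064 -0.7014]]
```

View pics/w3.png

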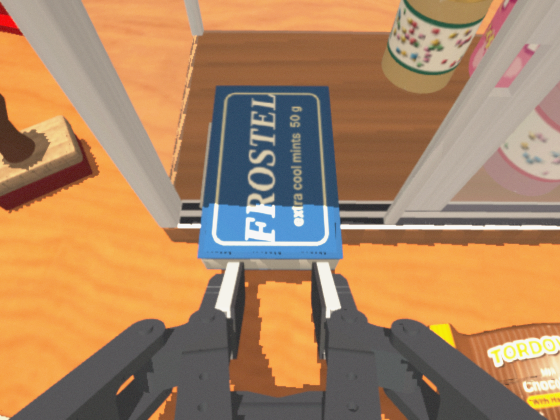

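Tin end (200–340, 258) is just ahead of both fingertips, centred. Push on.

```bash
python3 -m pendant '[{"dx":0.007,"dy":0,"dz":0.0071,"rx":0,"ry":0,"rz":0,"hand":0.03},{"dx":0.007,"dy":0,"dz":0.0071,"rx":0,"ry":0,"rz":0,"hand":0.03},{"dx":0.007,"dy":0,"dz":0.0071,"rx":0,"ry":0,"rz":0,"hand":0.03},{"dx":0.0056,"dy":0,"dz":0.0057,"rx":0,"ry":0,"rz":0,"hand":0.03},{"dx":0,"dy":0,"dz":0,"rx":0,"ry":0,"rz":0,"hand":0.03},{"dx":0,"dy":0,"dz":0,"rx":0,"ry":0,"rz":0,"hand":0.03}]'; cat > tin.py <<'E'
from st import *
w=Cam("wrist")
h=cv2.cvtColor(w.im,cv2.COLOR_BGR2HSV);m=cv2.inRange(h,(95,110,40),(125,255,255));m[:, :150]=0;m[:,400:]=0
m=cv2.morphologyEx(m,cv2.MORPH_CLOSE,np.ones((15,15)))
c=max(cv2.findContours(m,0,2)[0],key=cv2.contourArea)[:,0,:]
P=w.plane(c,.044);P=(P[:,:2]-C)@A.T
print(c.min(0),c.max(0),cv2.minAreaRect((P*1000).astype(np.float32)), P.min(0),P.max(0))
cv2.imwrite("pics/tin_%d.png"%(manip.get_state()["clock"]*100),w.im)
E
python3 st.py;python3 tin.py; ls pics
```

```text
clock: 4.68
position: [0.4586, -0.1856, 0.0317]
ee_rot: [-0.017, 0.922, 0.045, 0.385]
contact_force: [-1.6, -0.1, 0.3]
width: 0.0299
gripper_force: 0.0
t 4.6833 case xyz [-0.0686  0.0744  0.0317] F [-1.6252 -0.07    0.306 ] w 0.029919824033643103 q [-1.0495  0.4171  2.5192  1.7916  0.725  -1.2914]
tool axes cols in case
 [[ 0.7032  0.0007  0.711 ]
 [ 0.0027 -1.     -0.0016]
 [ 0.711   0.003  -0.7032]]
[199 110] [344 255] ((-19.21054458618164, 76.68927001953125), (81.29814147949219, 63.007755279541016), 0.13313376903533936) [-0.0599  0.0451] [0.0215 0.1081]
s1.png
scene0.png
t1.png
tin_473.png
top0.png
w1.png
w2.png
w2f.png
w3.png
```

```bash
python3 -m pendant '[{"dx":0.0036,"dy":0,"dz":0.0035,"rx":0,"ry":0,"rz":0,"hand":0.03},{"dx":0,"dy":0,"dz":0,"rx":0,"ry":0,"rz":0,"hand":0.03},{"dx":-0.0144,"dy":0,"dz":-0.0142,"rx":0,"ry":0,"rz":0,"hand":0.03},{"dx":-0.0144,"dy":0,"dz":-0.0142,"rx":0,"ry":0,"rz":0,"hand":0.03},{"dx":-0.0144,"dy":0,"dz":-0.0142,"rx":0,"ry":0,"rz":0,"hand":0.0},{"dx":0.0142,"dy":0,"dz":-0.0142,"rx":0,"ry":0,"rz":0,"hand":0.0},{"dx":0.0142,"dy":0,"dz":-0.0142,"rx":0,"ry":0,"rz":0,"hand":0.0},{"dx":0.0142,"dy":0,"dz":-0.0142,"rx":0,"ry":0,"rz":0,"hand":0.0},{"dx":0.0142,"dy":0,"dz":-0.0142,"rx":0,"ry":0,"rz":0,"hand":0.0},{"dx":0,"dy":0,"dz":0,"rx":0,"ry":0,"rz":0,"hand":0.0},{"dx":0,"dy":0,"dz":0,"rx":0,"ry":0,"rz":0,"hand":0.0}]'; python3 st.py;python3 tin.py
```

```text
clock: 5.65
position: [0.403, -0.1913, 0.1114]
ee_rot: [-0.016, 0.922, 0.045, 0.385]
contact_force: [0.9, 0.0, 0.1]
width: 0.0002
gripper_force: 0.0
t 5.65 case xyz [-0.1245  0.0741  0.1114] F [0.9399 0.0123 0.0986] w 0.00023084327339446275 q [-1.2487  0.1377  2.4678  1.2645  0.8124 -0.8242]
tool axes cols in case
 [[ 0.7031  0.0002  0.7111]
 [ 0.0041 -1.     -0.0038]
 [ 0.7111  0.0056 -0.7031]]
[230 139] [317 211] ((-24.296245574951172, 76.32119750976562), (62.947940826416016, 62.40602493286133), 0.19310693442821503) [-0.0559  0.045 ] [0.0072 0.1075]
```

```bash
python3 -m pendant '[{"dx":0,"dy":0.032,"dz":0,"rx":0,"ry":0,"rz":0,"hand":0.0},{"dx":0,"dy":0.032,"dz":0,"rx":0,"ry":0,"rz":0,"hand":0.0},{"dx":0,"dy":0.032,"dz":0,"rx":0,"ry":0,"rz":0,"hand":0.0},{"dx":0,"dy":0.032,"dz":0,"rx":0,"ry":0,"rz":0,"hand":0.0},{"dx":0,"dy":0.032,"dz":0,"rx":0,"ry":0,"rz":0,"hand":0.0},{"dx":0,"dy":0.032,"dz":0,"rx":0,"ry":0,"rz":0,"hand":0.0},{"dx":0,"dy":0.032,"dz":0,"rx":0,"ry":0,"rz":0,"hand":0.0},{"dx":0,"dy":0,"dz":0,"rx":0,"ry":0,"rz":0,"hand":0.0},{"dx":0,"dy":0,"dz":0,"rx":0,"ry":0,"rz":0,"hand":0.0}]'; python3 st.py;python3 - <<'E'
from h import *
w=Cam("wrist"); cv2.imwrite("pics/w4.png",w.im)
E
```

```text
clock: 6.45
position: [0.4244, -0.415, 0.1088]
ee_rot: [-0.019, 0.922, 0.044, 0.385]
contact_force: [-0.4, 2.2, 0.3]
width: -0.0001
gripper_force: 0.0
t 6.45 case xyz [-0.1246 -0.1507  0.1088] F [-0.3527  2.2301  0.3439] w -5.483547736476149e-05 q [-1.3569  0.3793  2.0427  1.054   0.9471 -0.6313]
tool axes cols in case
 [[ 0.7036 -0.0007  0.7106]
 [-0.0013 -1.      0.0003]
 [ 0.7106 -0.0011 -0.7036]]
```

View pics/w4.png

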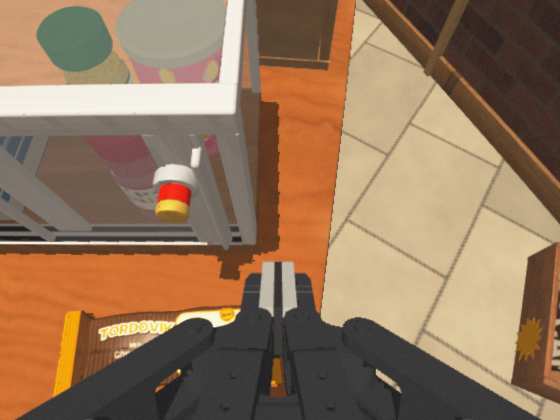

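Knob brass at (173,210), lip's top end at (197,152), right case post to x≈250, closed fingertips end at (262–296, 262).

```bash
python3 - <<'E'
from st import *
w=Cam("wrist");B=np.eye(3);B[:2,:2]=A
p=B@(w.p-np.r_[C,0])
def pl(uv,x):
    v=w.ray(uv)@B.T; return p+v*((x-p[0])/v[:,0])[:,None]
print("lip top",pl([(197,150),(193,152),(201,150)],-.0875))
print("knob",pl([(173,210)],-.0995)); print("post right-bottom",pl([(252,243)],-.0775))
s=manip.get_state();print("tcp px",w.proj(s["position"]))
Rt=Rq(s["ee_rot"]);print(w.proj([s["position"]+Rt@[a,b,0] for a in(-.011,.011) for b in(-.0145,.0145)]))
E
```

```text
lip top [[-0.0875 -0.1189  0.1588]
 [-0.0875 -0.1171  0.1575]
 [-0.0875 -0.1204  0.1588]]
knob [[-0.0995 -0.1044  0.1322]]
post right-bottom [[-0.0775 -0.1309  0.0348]]
tcp px [[274.3828 282.1149]]
[[243.0949 302.9186]
 [305.7986 302.9342]
 [241.5001 260.2545]
 [307.1383 260.2707]]
```

```bash
python3 - <<'E'
from st import *
w=Cam("wrist");s=Cam("scene");f=lambda P:np.c_[(P[:,:2]-C)@A.T,P[:,2:]]
def cen(w,x0,x1,y0,y1,lo,hi):
    h=cv2.cvtColor(w.im,cv2.COLOR_BGR2HSV);m=cv2.inRange(h,lo,hi);k=0*m;k[y0:y1,x0:x1]=m[y0:y1,x0:x1]
    ys,xs=np.nonzero(k);print(xs.min(),xs.max(),ys.min(),ys.max());return [[xs.mean(),ys.mean()]]
Y=((18,130,90),(35,255,255));
a=cen(w,140,215,170,240,*Y);b=cen(s,340,375,180,220,*Y);print(f(tri(w,a,s,b)))
print("knob@z",f(w.plane(a,.118)))
print("lip top z.142",f(w.plane([(197,150)],.142)),"post z.0/.024",f(w.plane([(252,243),(252,243)],.024)))
print("sill FR etc top frame corners front-lower edge",f(w.plane([(237,113)],.164)))
E
```

```text
163 195 200 222
357 362 200 205
[[-0.093  -0.1014  0.118   0.0002]]
knob@z [[-0.0931 -0.1015  0.118 ]]
lip top z.142 [[-0.0752 -0.1131  0.142 ]] post z.0/.024 [[-0.0732 -0.129   0.024 ]
 [-0.0732 -0.129   0.024 ]]
sill FR etc top frame corners front-lower edge [[-0.074  -0.1327  0.164 ]]
```

```bash
python3 -m pendant '[{"dx":0.001,"dy":0,"dz":0.013,"rx":0,"ry":0,"rz":0,"hand":0.0},{"dx":0.001,"dy":0,"dz":0.013,"rx":0,"ry":0,"rz":0,"hand":0.0},{"dx":0.001,"dy":0,"dz":0.013,"rx":0,"ry":0,"rz":0,"hand":0.0},{"dx":0.001,"dy":0,"dz":0.013,"rx":0,"ry":0,"rz":0,"hand":0.0},{"dx":0,"dy":0,"dz":0,"rx":0,"ry":0,"rz":0,"hand":0.0},{"dx":0,"dy":0,"dz":0,"rx":0,"ry":0,"rz":0,"hand":0.0}]'; python3 st.py
python3 -m pendant '[{"dx":0,"dy":-0.01,"dz":0,"rx":0,"ry":0,"rz":0,"hand":0.0},{"dx":0,"dy":-0.01,"dz":0,"rx":0,"ry":0,"rz":0,"hand":0.0},{"dx":0,"dy":-0.01,"dz":0,"rx":0,"ry":0,"rz":0,"hand":0.0},{"dx":0,"dy":-0.01,"dz":0,"rx":0,"ry":0,"rz":0,"hand":0.0},{"dx":0,"dy":0,"dz":0,"rx":0,"ry":0,"rz":0,"hand":0.0}]'; python3 st.py;python3 - <<'E'
from h import *
w=Cam("wrist"); cv2.imwrite("pics/w5.png",w.im)
E
```

```text
clock: 7.15
position: [0.4648, -0.4084, 0.0765]
ee_rot: [-0.019, 0.922, 0.045, 0.384]
contact_force: [0.2, 0.3, 1.1]
width: 0.0003
gripper_force: 0.0
t 7.15 case xyz [-0.0838 -0.148   0.0765] F [0.2179 0.293  1.0971] w 0.0002610137922479391 q [-1.2703  0.4437  2.0517  1.1521  0.8661 -0.6847]
tool axes cols in case
 [[ 0.7037  0.0018  0.7105]
 [ 0.001  -1.      0.0015]
 [ 0.7105 -0.0003 -0.7037]]
clock: 7.57
position: [0.4594, -0.3665, 0.0773]
ee_rot: [-0.019, 0.922, 0.045, 0.384]
contact_force: [-2.1, 1.6, 0.1]
width: -0.0
gripper_force: 1.2
t 7.5667 case xyz [-0.0851 -0.1058  0.0773] F [-2.0734  1.5994  0.1421] w -3.342495629052473e-05 q [-1.2537  0.4047  2.138   1.2002  0.8393 -0.7371]
tool axes cols in case
 [[ 0.7037  0.0018  0.7105]
 [ 0.0006 -1.      0.0019]
 [ 0.7105 -0.0009 -0.7037]]
```

View pics/w5.png

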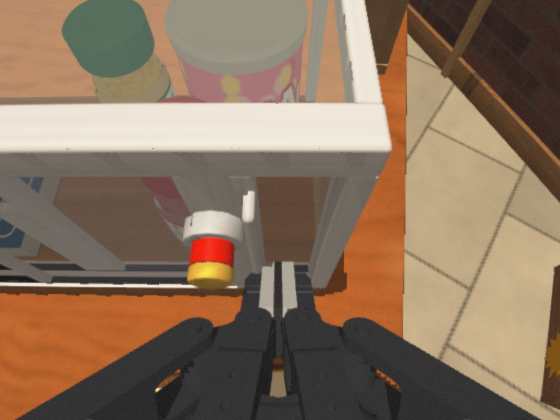

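Finger now sits right of the lip (lip at (250,205), knob (210,270), tips (262–296,265)). Keep pushing left.

```bash
cat > knob.py <<'E'
from st import *
for n in("wrist","scene"):
    w=Cam(n);h=cv2.cvtColor(w.im,cv2.COLOR_BGR2HSV);m=cv2.inRange(h,(18,150,110),(35,255,255))
    if n=="scene": m[:185]=0;m[215:]=0;m[:,:270]=0;m[:,375:]=0
    else: m[:150]=0;m[330:]=0;m[:,:120]=0;m[:,430:]=0
    k,l,s,c=cv2.connectedComponentsWithStats(m)
    for i in range(1,k):
        if s[i,4]>8: P=w.plane([c[i]],.118)[0];print(n,c[i],s[i,4],A@(P[:2]-C))
E
python3 knob.py
python3 -m pendant '[{"dx":0,"dy":-0.012,"dz":0,"rx":0,"ry":0,"rz":0,"hand":0.0},{"dx":0,"dy":-0.012,"dz":0,"rx":0,"ry":0,"rz":0,"hand":0.0},{"dx":0,"dy":-0.012,"dz":0,"rx":0,"ry":0,"rz":0,"hand":0.0},{"dx":0,"dy":-0.012,"dz":0,"rx":0,"ry":0,"rz":0,"hand":0.0},{"dx":0,"dy":-0.012,"dz":0,"rx":0,"ry":0,"rz":0,"hand":0.0},{"dx":0,"dy":-0.012,"dz":0,"rx":0,"ry":0,"rz":0,"hand":0.0},{"dx":0,"dy":-0.008,"dz":0,"rx":0,"ry":0,"rz":0,"hand":0.0},{"dx":0,"dy":0,"dz":0,"rx":0,"ry":0,"rz":0,"hand":0.0}]'; python3 st.py; python3 knob.py
```

```text
wrist [210.034  274.1985] 942 [-0.0928 -0.0841]
scene [350.9412 202.1765] 17 [-0.0889 -0.0857]
clock: 8.38
position: [0.4521, -0.287, 0.0771]
ee_rot: [-0.019, 0.922, 0.045, 0.385]
contact_force: [-4.1, 1.6, 1.7]
width: 0.0
gripper_force: 2.3
t 8.3833 case xyz [-0.0848 -0.0259  0.0771] F [-4.1046  1.6081  1.7285] w 3.897329163340972e-05 q [-1.2046  0.3387  2.2943  1.3158  0.7875 -0.8446]
tool axes cols in case
 [[ 0.7033  0.0022  0.7109]
 [ 0.0008 -1.      0.0023]
 [ 0.7109 -0.0011 -0.7033]]
wrist [209.79   274.9378] 981 [-0.0929 -0.0034]
scene [308.5333 206.2667] 15 [-0.088  -0.0036]
```

```bash
python3 -m pendant '[{"dx":0,"dy":-0.004,"dz":0,"rx":0,"ry":0,"rz":0,"hand":0.0},{"dx":0,"dy":-0.004,"dz":0,"rx":0,"ry":0,"rz":0,"hand":0.0},{"dx":0,"dy":-0.003,"dz":0,"rx":0,"ry":0,"rz":0,"hand":0.0},{"dx":0,"dy":-0.003,"dz":0,"rx":0,"ry":0,"rz":0,"hand":0.0},{"dx":0,"dy":0,"dz":0,"rx":0,"ry":0,"rz":0,"hand":0.0},{"dx":0,"dy":0,"dz":0,"rx":0,"ry":0,"rz":0,"hand":0.0},{"dx":0,"dy":0,"dz":0,"rx":0,"ry":0,"rz":0,"hand":0.0}]'; python3 st.py; python3 knob.py
```

```text
clock: 9.07
position: [0.4514, -0.2794, 0.0772]
ee_rot: [-0.016, 0.922, 0.044, 0.384]
contact_force: [-4.0, -4.6, 0.7]
width: 0.0001
gripper_force: 4.3
t 9.0667 case xyz [-0.0847 -0.0182  0.0772] F [-4.0273 -4.5593  0.7464] w 0.000140681955148792 q [-1.1957  0.3298  2.3137  1.3404  0.7751 -0.8634]
tool axes cols in case
 [[ 0.7039 -0.0031  0.7103]
 [ 0.0012 -1.     -0.0055]
 [ 0.7103  0.0047 -0.7039]]
wrist [211.3055 275.4118] 969 [-0.0929  0.0041]
scene [304.0833 206.5833] 12 [-0.0875  0.0047]
```

```bash
python3 -m pendant '[{"dx":0,"dy":-0.004,"dz":0,"rx":0,"ry":0,"rz":0,"hand":0.0},{"dx":0,"dy":-0.004,"dz":0,"rx":0,"ry":0,"rz":0,"hand":0.0},{"dx":0,"dy":0,"dz":0,"rx":0,"ry":0,"rz":0,"hand":0.0},{"dx":0,"dy":0,"dz":0,"rx":0,"ry":0,"rz":0,"hand":0.0}]'; python3 st.py; python3 knob.py
```

```text
clock: 9.5
position: [0.4512, -0.2791, 0.0774]
ee_rot: [-0.01, 0.922, 0.041, 0.384]
contact_force: [1.8, -14.6, -6.0]
width: -0.0001
gripper_force: 8.9
t 9.5 case xyz [-0.0849 -0.0179  0.0774] F [  1.8374 -14.5981  -6.0487] w -7.816304561528332e-05 q [-1.1905  0.3243  2.322   1.3597  0.7619 -0.8744]
tool axes cols in case
 [[ 0.7054 -0.0132  0.7087]
 [ 0.     -0.9998 -0.0187]
 [ 0.7088  0.0132 -0.7053]]
wrist [213.3588 275.9735] 981 [-0.0929  0.0041]
scene [304.1 206.4] 10 [-0.0869  0.0045]
```

Door at its stop (knob stands at case y 0.004, no longer moving at 15 N). Back off to the right, retreat, rise and line up with the knob.

```bash
python3 -m pendant '[{"dx":0,"dy":0.013,"dz":0,"rx":0,"ry":0,"rz":0,"hand":0.0},{"dx":0,"dy":0.013,"dz":0,"rx":0,"ry":0,"rz":0,"hand":0.0},{"dx":-0.0175,"dy":0,"dz":-0.0177,"rx":0,"ry":0,"rz":0,"hand":0.0},{"dx":-0.0175,"dy":0,"dz":-0.0177,"rx":0,"ry":0,"rz":0,"hand":0.0},{"dx":0.0117,"dy":0,"dz":-0.0116,"rx":0,"ry":0,"rz":0,"hand":0.0},{"dx":0.0117,"dy":0,"dz":-0.0116,"rx":0,"ry":0,"rz":0,"hand":0.0},{"dx":0,"dy":-0.017,"dz":0,"rx":0,"ry":0,"rz":0,"hand":0.0},{"dx":0,"dy":-0.017,"dz":0,"rx":0,"ry":0,"rz":0,"hand":0.0},{"dx":0,"dy":0,"dz":0,"rx":0,"ry":0,"rz":0,"hand":0.0},{"dx":0,"dy":0,"dz":0,"rx":0,"ry":0,"rz":0,"hand":0.0}]'; python3 st.py; python3 knob.py;python3 - <<'E'
from h import *
w=Cam("wrist"); cv2.imwrite("pics/w6.png",w.im)
E
```

```text
clock: 10.43
position: [0.4004, -0.2649, 0.1104]
ee_rot: [-0.018, 0.922, 0.045, 0.385]
contact_force: [-0.8, 0.2, 0.7]
width: -0.0001
gripper_force: 0.0
t 10.4333 case xyz [-0.1341  0.001   0.1104] F [-0.805   0.2267  0.6725] w -7.470330177825474e-05 q [-1.3308  0.216   2.3456  1.1684  0.8712 -0.7841]
tool axes cols in case
 [[ 0.7028  0.0005  0.7114]
 [ 0.001  -1.     -0.0002]
 [ 0.7114  0.0008 -0.7028]]
wrist [307.0814 193.9566] 553 [-0.0926 -0.0136]
wrist [416. 298.] 9 [-0.1429 -0.0582]
wrist [350.9583 313.75  ] 24 [-0.1493 -0.0299]
wrist [361.3077 312.9615] 26 [-0.149  -0.0342]
wrist [371.5238 314.2381] 21 [-0.1495 -0.0385]
wrist [378.4167 313.8333] 12 [-0.1494 -0.0414]
wrist [384.36 313.92] 25 [-0.1494 -0.0438]
wrist [341.2593 316.037 ] 27 [-0.1502 -0.0258]
wrist [332.32 317.6 ] 25 [-0.1508 -0.022 ]
wrist [323.1 317.7] 10 [-0.1509 -0.0182]
```

View pics/w6.png

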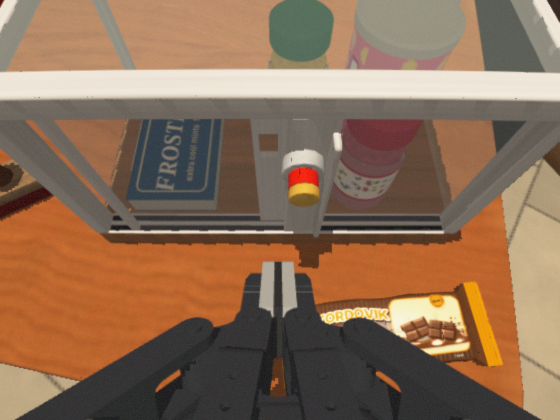

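The door is partly open again: knob at (307,194), i.e. y −0.014. My fingertip was rubbing the stile (−4 N) and dragged the door back. I'll redo it 3 mm further out, and retreat straight back before going sideways. The tin (130–222, 120–208) is well inside.

```bash
python3 -m pendant '[{"dx":0,"dy":0.0265,"dz":0,"rx":0,"ry":0,"rz":0,"hand":0.0},{"dx":0,"dy":0.0265,"dz":0,"rx":0,"ry":0,"rz":0,"hand":0.0},{"dx":0.0023,"dy":0,"dz":0.0141,"rx":0,"ry":0,"rz":0,"hand":0.0},{"dx":0.0023,"dy":0,"dz":0.0141,"rx":0,"ry":0,"rz":0,"hand":0.0},{"dx":0.0023,"dy":0,"dz":0.0141,"rx":0,"ry":0,"rz":0,"hand":0.0},{"dx":0.0023,"dy":0,"dz":0.0141,"rx":0,"ry":0,"rz":0,"hand":0.0},{"dx":0,"dy":0,"dz":0,"rx":0,"ry":0,"rz":0,"hand":0.0},{"dx":0,"dy":0,"dz":0,"rx":0,"ry":0,"rz":0,"hand":0.0}]'; python3 st.py; python3 knob.py|head -1
python3 -m pendant '[{"dx":0,"dy":-0.008,"dz":0,"rx":0,"ry":0,"rz":0,"hand":0.0},{"dx":0,"dy":-0.008,"dz":0,"rx":0,"ry":0,"rz":0,"hand":0.0},{"dx":0,"dy":-0.008,"dz":0,"rx":0,"ry":0,"rz":0,"hand":0.0},{"dx":0,"dy":-0.008,"dz":0,"rx":0,"ry":0,"rz":0,"hand":0.0},{"dx":0,"dy":-0.005,"dz":0,"rx":0,"ry":0,"rz":0,"hand":0.0},{"dx":0,"dy":-0.003,"dz":0,"rx":0,"ry":0,"rz":0,"hand":0.0},{"dx":0,"dy":0,"dz":0,"rx":0,"ry":0,"rz":0,"hand":0.0},{"dx":0,"dy":0,"dz":0,"rx":0,"ry":0,"rz":0,"hand":0.0},{"dx":0,"dy":0,"dz":0,"rx":0,"ry":0,"rz":0,"hand":0.0}]'; python3 st.py; python3 knob.py
```

```text
clock: 11.25
position: [0.452, -0.3139, 0.0765]
ee_rot: [-0.018, 0.922, 0.045, 0.385]
contact_force: [0.4, -0.2, 0.4]
width: -0.0003
gripper_force: 0.0
t 11.25 case xyz [-0.0875 -0.0527  0.0765] F [ 0.3949 -0.1772  0.405 ] w -0.0003273601772150866 q [-1.2292  0.3601  2.2473  1.2755  0.8047 -0.8163]
tool axes cols in case
 [[ 0.7035  0.0009  0.7107]
 [ 0.001  -1.      0.0003]
 [ 0.7107  0.0005 -0.7035]]
wrist [160.4884 266.2154] 989 [-0.0928 -0.0129]
clock: 12.1
position: [0.4479, -0.2792, 0.0775]
ee_rot: [-0.013, 0.922, 0.042, 0.384]
contact_force: [1.8, -10.0, -0.2]
width: -0.0002
gripper_force: 4.8
t 12.1 case xyz [-0.0882 -0.0177  0.0775] F [ 1.7896 -9.9676 -0.1677] w -0.00019374245242204045 q [-1.2027  0.3251  2.3213  1.344   0.7732 -0.8726]
tool axes cols in case
 [[ 0.7044 -0.0077  0.7098]
 [ 0.0008 -0.9999 -0.0116]
 [ 0.7098  0.0087 -0.7044]]
wrist [213.9249 265.8853] 959 [-0.0928  0.0042]
scene [304.3125 206.875 ] 16 [-0.0885  0.0045]
```

```bash
python3 -m pendant '[{"dx":0,"dy":0.005,"dz":0,"rx":0,"ry":0,"rz":0,"hand":0.0},{"dx":-0.004,"dy":0.003,"dz":-0.004,"rx":0,"ry":0,"rz":0,"hand":0.0},{"dx":-0.015,"dy":0.003,"dz":-0.015,"rx":0,"ry":0,"rz":0,"hand":0.0},{"dx":-0.014,"dy":0.002,"dz":-0.014,"rx":0,"ry":0,"rz":0,"hand":0.0},{"dx":0.0117,"dy":0,"dz":-0.0116,"rx":0,"ry":0,"rz":0,"hand":0.0},{"dx":0.0117,"dy":0,"dz":-0.0116,"rx":0,"ry":0,"rz":0,"hand":0.0},{"dx":0,"dy":-0.015,"dz":0,"rx":0,"ry":0,"rz":0,"hand":0.0},{"dx":0,"dy":-0.015,"dz":0,"rx":0,"ry":0,"rz":0,"hand":0.0},{"dx":0,"dy":0,"dz":0,"rx":0,"ry":0,"rz":0,"hand":0.0},{"dx":0,"dy":0,"dz":0,"rx":0,"ry":0,"rz":0,"hand":0.0}]'; python3 st.py; python3 knob.py|grep -v " -0.1[45]"; python3 tin.py
```

```text
clock: 13.03
position: [0.3992, -0.2598, 0.1095]
ee_rot: [-0.019, 0.922, 0.045, 0.385]
contact_force: [-0.6, -0.4, 0.4]
width: 0.0001
gripper_force: 0.0
t 13.0333 case xyz [-0.1348  0.0062  0.1095] F [-0.6298 -0.3984  0.4345] w 0.00013329225871321768 q [-1.33    0.2119  2.3559  1.1723  0.868  -0.7901]
tool axes cols in case
 [[ 0.7036  0.0008  0.7106]
 [ 0.0007 -1.      0.0004]
 [ 0.7106  0.0002 -0.7036]]
wrist [281.4573 191.669 ] 562 [-0.0926  0.004 ]
wrist [368.6923 312.0769] 26 [-0.1495 -0.032 ]
wrist [379.     312.9048] 21 [-0.1499 -0.0362]
wrist [386.     312.7692] 13 [-0.1498 -0.0392]
wrist [392.2414 312.4828] 29 [-0.1497 -0.0418]
wrist [348.4242 314.3636] 33 [-0.1504 -0.0235]
wrist [355.9167 312.5   ] 12 [-0.1497 -0.0267]
wrist [361.0714 312.7143] 14 [-0.1498 -0.0288]
wrist [339.4167 316.5417] 24 [-0.1513 -0.0197]
wrist [330.3158 317.7895] 19 [-0.1518 -0.0159]Traceback (most recent call last):
  File "tin.py", line 5, in <module>
    c=max(cv2.findContours(m,0,2)[0],key=cv2.contourArea)[:,0,:]
      ~~~^^^^^^^^^^^^^^^^^^^^^^^^^^^^^^^^^^^^^^^^^^^^^^^^
ValueError: max() iterable argument is empty
```

Door stayed shut. Now pressing the knob.

```bash
python3 -m pendant '[{"dx":0.0056,"dy":0.0015,"dz":0.0057,"rx":0,"ry":0,"rz":0,"hand":0.0},{"dx":0.0056,"dy":0,"dz":0.0057,"rx":0,"ry":0,"rz":0,"hand":0.0},{"dx":0.0056,"dy":0,"dz":0.0057,"rx":0,"ry":0,"rz":0,"hand":0.0},{"dx":0.0056,"dy":0,"dz":0.0057,"rx":0,"ry":0,"rz":0,"hand":0.0},{"dx":0.0021,"dy":0,"dz":0.0021,"rx":0,"ry":0,"rz":0,"hand":0.0},{"dx":0.0021,"dy":0,"dz":0.0021,"rx":0,"ry":0,"rz":0,"hand":0.0},{"dx":0.0021,"dy":0,"dz":0.0021,"rx":0,"ry":0,"rz":0,"hand":0.0},{"dx":0,"dy":0,"dz":0,"rx":0,"ry":0,"rz":0,"hand":0.0},{"dx":0,"dy":0,"dz":0,"rx":0,"ry":0,"rz":0,"hand":0.0}]'; python3 st.py|head -1;  python3 -m pendant '[{"dx":0.0021,"dy":0,"dz":0.0021,"rx":0,"ry":0,"rz":0,"hand":0.0},{"dx":0.0021,"dy":0,"dz":0.0021,"rx":0,"ry":0,"rz":0,"hand":0.0},{"dx":0,"dy":0,"dz":0,"rx":0,"ry":0,"rz":0,"hand":0.0},{"dx":0,"dy":0,"dz":0,"rx":0,"ry":0,"rz":0,"hand":0.0},{"dx":0,"dy":0,"dz":0,"rx":0,"ry":0,"rz":0,"hand":0.0}]';python3 st.py|head -1
```

```text
clock: 13.93
position: [0.4394, -0.2595, 0.1094]
ee_rot: [-0.016, 0.922, 0.045, 0.384]
contact_force: [-18.1, -1.5, 10.6]
width: -0.0001
gripper_force: 9.0
t 13.9333 case xyz [-0.0948  0.0027  0.1094] F [-18.0915  -1.4848  10.5707] w -0.00013249775849237972 q [-1.2071  0.2316  2.3183  1.2395  0.8068 -0.7381]
clock: 14.35
position: [0.4414, -0.2631, 0.1093]
ee_rot: [-0.01, 0.924, 0.044, 0.381]
contact_force: [-68.2, -6.4, 43.8]
width: 0.0004
gripper_force: 34.7
t 14.35 case xyz [-0.0931 -0.0011  0.1093] F [-68.234   -6.4473  43.8221] w 0.00037717314358472073 q [-1.1964  0.2293  2.3134  1.2428  0.7904 -0.7305]
```

```bash
python3 -m pendant '[{"dx":-0.004,"dy":0,"dz":-0.004,"rx":0,"ry":0,"rz":0,"hand":0.0},{"dx":-0.006,"dy":0,"dz":-0.006,"rx":0,"ry":0,"rz":0,"hand":0.0},{"dx":-0.012,"dy":0,"dz":-0.012,"rx":0,"ry":0,"rz":0,"hand":0.0},{"dx":-0.012,"dy":0,"dz":-0.012,"rx":0,"ry":0,"rz":0,"hand":0.0},{"dx":0,"dy":0,"dz":0,"rx":0,"ry":0,"rz":0,"hand":0.0},{"dx":0,"dy":0,"dz":0,"rx":0,"ry":0,"rz":0,"hand":0.0}]'; python3 st.py; python3 knob.py|head -1;python3 - <<'E'
from h import *
w=Cam("wrist"); cv2.imwrite("pics/w7.png",w.im)
E
```

```text
clock: 14.85
position: [0.3984, -0.2633, 0.1095]
ee_rot: [-0.018, 0.922, 0.044, 0.385]
contact_force: [0.6, 0.3, 0.4]
width: -0.0
gripper_force: 0.0
t 14.85 case xyz [-0.1359  0.0028  0.1095] F [0.6372 0.3445 0.3995] w -1.671980231082842e-05 q [-1.3354  0.2145  2.3524  1.171   0.8699 -0.7913]
tool axes cols in case
 [[ 0.703  -0.0017  0.7112]
 [-0.0005 -1.     -0.002 ]
 [ 0.7112  0.001  -0.703 ]]
wrist [281.7243 175.2432] 555 [-0.0844  0.0003]
```

View pics/w7.png

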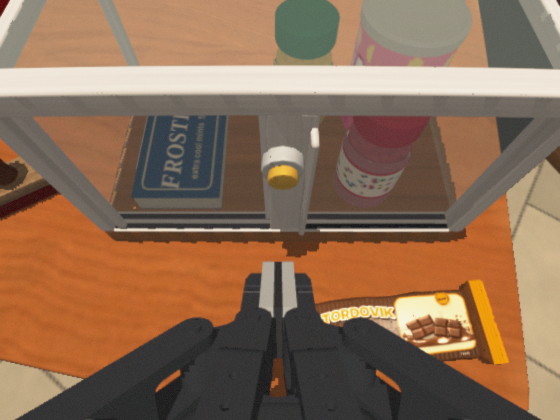

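Red band gone, knob ≈8 mm in, at (282,175). But its y reads 0.0003 versus 0.0041 before: check whether the door crept.

```bash
python3 knob.py | grep -v " -0.1[45]"; python3 - <<'E'
from st import *
a=cv2.imread("pics/w7.png")
# left post / sill reference in wrist now, and lip position
w=Cam("wrist");f=lambda P:(P[:,:2]-C)@A.T
print("sill ends now",f(w.plane([(113,230),(452,232)],.024)))
for n,z,uv in(("lip",.142,[(315,130)]),("FR top",.164,[(552,112)]) ): print(n,f(w.plane(uv,z)))
s=Cam("scene")
for n,i in(("now",s.im),("start",cv2.imread("pics/scene0.png"))):
    g=cv2.cvtColor(i,cv2.COLOR_BGR2GRAY).astype(int); print(n,g[230,275:325])
    print(g[210,275:325])
E
```

```text
wrist [282.8986 176.3986] 552 [-0.0844  0.0003]
wrist [420.5 296. ] 12 [-0.1434 -0.0578]
wrist [354.3548 312.7419] 31 [-0.1502 -0.029 ]
wrist [364.4615 311.3846] 26 [-0.1497 -0.0332]
wrist [374.7273 312.2273] 22 [-0.15   -0.0375]
wrist [381.4167 311.8333] 12 [-0.1499 -0.0403]
wrist [387.48 312.08] 25 [-0.15   -0.0428]
wrist [344.3846 314.1154] 26 [-0.1507 -0.0248]
wrist [335.4167 315.8333] 24 [-0.1514 -0.021 ]
wrist [325.7895 317.6316] 19 [-0.1521 -0.017 ]
sill ends now [[-0.0739  0.1261]
 [-0.0749 -0.1276]]
lip [[-0.0748 -0.0136]]
FR top [[-0.0825 -0.1043]]
now [ 86  83  82  85  90  92  92  93  92  92  91  90  90  89  89  89  90  89
  88  89  95 106 111 107 104 101  97  92  93 101 110 115 115 110 104  99
  91  79  70  65  63  58  52  51  50  50  50  51  50  51]
[ 97  98  98  98  98  98  98  97  97  97  97  97 100 106 112 114 116 116
 118 117 118 122 129 129 121 109  95  83  74  67  59  57  57  56  56  57
  61  68  72  71  69  68  76  91 115 135 143 132 115 105]
start [ 76  74  68  69  72  77  77  78  78  78  77  78  78  77  78  78  81  90
 111 128 132 133 133 134 135 135 134 134 134 134 135 133 129 119 111 108
 108 108 108 108 108 108 108 109 111 111 113 114 114 115]
[ 84  85  83  84  85  85  84  84  84  84  85  85  89  98 106 109 111 111
 116 124 130 133 134 135 135 134 133 133 134 135 136 135 134 130 122 114
 110 111 111 112 115 118 122 125 126 122 117 116 115 116]
```

Static references shifted ~1 mm, so the door crept by roughly 2.5 mm while pressing, which is too close to the limit. I'll nudge the lip again.

```bash
python3 -m pendant '[{"dx":0,"dy":0.024,"dz":0,"rx":0,"ry":0,"rz":0,"hand":0.0},{"dx":0,"dy":0.024,"dz":0,"rx":0,"ry":0,"rz":0,"hand":0.0},{"dx":0.0025,"dy":0,"dz":0.0142,"rx":0,"ry":0,"rz":0,"hand":0.0},{"dx":0.0025,"dy":0,"dz":0.0142,"rx":0,"ry":0,"rz":0,"hand":0.0},{"dx":0.0025,"dy":0,"dz":0.0142,"rx":0,"ry":0,"rz":0,"hand":0.0},{"dx":0.0025,"dy":0,"dz":0.0142,"rx":0,"ry":0,"rz":0,"hand":0.0},{"dx":0,"dy":0,"dz":0,"rx":0,"ry":0,"rz":0,"hand":0.0},{"dx":0,"dy":0,"dz":0,"rx":0,"ry":0,"rz":0,"hand":0.0}]'; python3 st.py|head -1; python3 knob.py|head -1
python3 -m pendant '[{"dx":0,"dy":-0.008,"dz":0,"rx":0,"ry":0,"rz":0,"hand":0.0},{"dx":0,"dy":-0.008,"dz":0,"rx":0,"ry":0,"rz":0,"hand":0.0},{"dx":0,"dy":-0.006,"dz":0,"rx":0,"ry":0,"rz":0,"hand":0.0},{"dx":0,"dy":0,"dz":0,"rx":0,"ry":0,"rz":0,"hand":0.0}]'; python3 st.py|head -1
python3 -m pendant '[{"dx":0,"dy":-0.005,"dz":0,"rx":0,"ry":0,"rz":0,"hand":0.0},{"dx":0,"dy":-0.005,"dz":0,"rx":0,"ry":0,"rz":0,"hand":0.0},{"dx":0,"dy":0,"dz":0,"rx":0,"ry":0,"rz":0,"hand":0.0},{"dx":0,"dy":0,"dz":0,"rx":0,"ry":0,"rz":0,"hand":0.0}]'; python3 st.py|head -1; python3 knob.py
```

```text
clock: 15.87
position: [0.4507, -0.3055, 0.0762]
ee_rot: [-0.019, 0.922, 0.045, 0.385]
contact_force: [-0.7, 0.3, -0.9]
width: -0.0002
gripper_force: 0.0
t 15.8667 case xyz [-0.0879 -0.0442  0.0762] F [-0.7393  0.2673 -0.9048] w -0.0002232689397045798 q [-1.225   0.3537  2.264   1.2874  0.8001 -0.8293]
wrist [148.6716 241.6695] 953 [-0.0845  0.001 ]
clock: 16.3
position: [0.4476, -0.2823, 0.0767]
ee_rot: [-0.018, 0.922, 0.045, 0.385]
contact_force: [0.1, 0.1, 0.5]
width: -0.0004
gripper_force: 0.0
t 16.3 case xyz [-0.0888 -0.0208  0.0767] F [0.0873 0.1008 0.5129] w -0.0003678772302093951 q [-1.2109  0.3333  2.3098  1.323   0.7863 -0.8608]
clock: 16.63
position: [0.4475, -0.2794, 0.077]
ee_rot: [-0.014, 0.922, 0.043, 0.384]
contact_force: [-0.2, -7.4, -1.1]
width: -0.0001
gripper_force: 3.7
t 16.6333 case xyz [-0.0887 -0.0178  0.077 ] F [-0.1946 -7.3878 -1.0718] w -0.00012670239132381392 q [-1.2046  0.3268  2.3215  1.3433  0.7746 -0.8746]
wrist [215.0522 241.7576] 957 [-0.0846  0.0042]
wrist [218.     255.5455] 11 [-0.0897  0.0028]
scene [303.8889 205.7222] 18 [-0.0847  0.0044]
```

Door is back at its stop and the lock is still in. Retreat.

```bash
python3 -m pendant '[{"dx":0,"dy":0.006,"dz":0,"rx":0,"ry":0,"rz":0,"hand":0.0},{"dx":-0.004,"dy":0.003,"dz":-0.004,"rx":0,"ry":0,"rz":0,"hand":0.0},{"dx":-0.015,"dy":0.003,"dz":-0.015,"rx":0,"ry":0,"rz":0,"hand":0.0},{"dx":-0.014,"dy":0.002,"dz":-0.014,"rx":0,"ry":0,"rz":0,"hand":0.0},{"dx":0.0117,"dy":0,"dz":-0.0116,"rx":0,"ry":0,"rz":0,"hand":0.0},{"dx":0.0117,"dy":0,"dz":-0.0116,"rx":0,"ry":0,"rz":0,"hand":0.0},{"dx":0,"dy":-0.015,"dz":0,"rx":0,"ry":0,"rz":0,"hand":0.0},{"dx":0,"dy":-0.015,"dz":0,"rx":0,"ry":0,"rz":0,"hand":0.0},{"dx":0,"dy":0,"dz":0,"rx":0,"ry":0,"rz":0,"hand":0.0},{"dx":0,"dy":0,"dz":0,"rx":0,"ry":0,"rz":0,"hand":0.0},{"dx":0,"dy":0,"dz":0,"rx":0,"ry":0,"rz":0,"hand":0.0}]'; python3 st.py|head -1; python3 knob.py|head -1; python3 - <<'E'
from st import *
w=Cam("wrist");h=cv2.cvtColor(w.im,cv2.COLOR_BGR2HSV);m=cv2.inRange(h,(90,60,30),(125,255,255));m[:,:100]=0;m[:,260:]=0;m[:115]=0;m[230:]=0
ys,xs=np.nonzero(m);print("tin blue",len(xs),xs.min(),xs.max(),ys.max());print("near edge",A@(w.plane([[xs.mean(),ys.max()]],.044)[0,:2]-C))
E
```

```text
clock: 17.65
position: [0.3992, -0.2636, 0.1092]
ee_rot: [-0.017, 0.922, 0.044, 0.385]
contact_force: [0.5, -0.2, 0.1]
width: 0.0
gripper_force: 0.0
t 17.65 case xyz [-0.1352  0.0024  0.1092] F [ 0.4553 -0.1519  0.1273] w 1.0775503475924057e-05 q [-1.3328  0.2157  2.3511  1.1718  0.8683 -0.7914]
wrist [273.6309 176.3199] 569 [-0.0845  0.0039]
tin blue 4318 130 223 196
near edge [-0.0556  0.072 ]
```

```bash
python3 -c "
from rig import manip
print(manip.sign_off())"
```

```text
the job is handed in; nothing more can be done
None
```

I handed the job in at 17.7 s: by the camera measurements the tin is inside with its centre at about −8 mm, the door is at its stop, and the lock knob is about 8 mm in; the door slipped back twice on the way and I re-closed it both times, and sign-off returned no verdict.

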